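# Run a fingertip along the arc of vial caps and press them home

## Robot

A 6-joint arm with a two-finger parallel gripper is mounted at the origin on a cart in front of the work surface, level with it; the furniture and walls round the work are solid. World frame = base frame: x ahead of the robot, y to its left, z up, the work surface at z = 0. Lengths are in m, angles in rad, forces in N, time in s.
With the tool pointing down it reaches from about 0.3 to 0.775 m from the base axis. Payload 14.6 kg.
Tool frame: the origin (TCP) lies midway between the tips of the shut fingers; the grasp point (between the pads) lies 19 mm behind it (ctrl.hold_point_z is the distance from the TCP to the grasp point, in m); z points along the fingers, x is the direction in which the jaws open and shut, and the axes are right-handed (so a half turn about z gives the same grasp; the last joint's range is limited). The gripper opens to 94 mm and grips with 3 to 60 N. Pads are 16 mm wide; open, the fingers measure 119 mm over their backs; the gripper's body (75 mm by 177 mm) begins 78 mm behind the grasp point.
Start: joints at [-1.325, 0.3, 1.521, -0, 1.321, -0.067], TCP at [0.169, -0.523, 0.205] pointing down, gripper open.
Joint ranges: [-3.03, 3.03], [-0.79, 2.21], [0.23, 2.52], [-1.04, 4.18], [0, 3.07], [-2.55, 2.55]. Speed limits (rad/s): [2.22, 2.22, 2.57, 3.14, 3.14, 3.14].

## Interface

Orientations are given as [roll, pitch, yaw] about the fixed x, y, z axes, in that order (R = Rz(yaw) Ry(pitch) Rx(roll)).
In Python, from station import ctrl, viewer, ticket, nets gives the robot as it stands.
- The arm moves only by the tool carry_out, never from a script. Its argument "commands" is one flat list of numbers, 7 for each row, row after row: the closure, from -1 (fully open) to 1 (shut), so that 0 is half open, then the shift along the world's x, y, z in cm, then the turn, a rotation vector about the world's x, y, z in rad. In form: [gripper, tx, ty, tz, ax, ay, az, gripper, tx, ty, tz, ax, ay, az, ...]. A call has 1 to 12 rows; each row is the pose to reach, as a shift and turn from the pose measured when the call began; what a row does not reach only later rows make up. A row lasts 1/12 s, in which the tool goes at most 41.7 mm and 7.16 degrees, less where a joint would pass 70% of its speed; a pose out of reach is approached as far as the arm can. A call with a gripper value outside its range is refused whole. The fingers move at their own pace and stop on an object; "force" is the grip in N (left out, the last holds). Time passes only in rows, so rows that repeat a pose let the fingers close. It gives the time, the measured TCP pose, the force and the opening at its end, in the units of the state.
- ctrl.get_obs(): the state, without advancing time (a new reading comes with each control period).
- viewer.camera(name): name is "scene" or "top" or "wrist"; returns (picture, depth): 480x640x3 uint8, blue, green, red; 480x640 float32, m along the optical axis (not along the pixel's ray), 0 where there is no reading.
- viewer.camera_info(name): a dict with "fx", "fy", "cx", "cy" (pixels), "R" (3x3) and "t" (3): a world point X has camera coordinates R X + t. Camera axes: x right, y down, z forward; pixel columns grow to the right and rows downward; lengths in m; the calibration is good to about 2 mm. A picture is of the moment at which its call begins: read the wrist's pose just before it. camera_info takes no time and is no camera call; for the wrist camera it gives the pose at the moment of the call.
- ticket.hand_in(): hands the job in, once; it reports no verdict.
Trained networks look in the newest picture that a camera, given by its name, has taken for a name from the list of things; names that differ only in an ending like _2 or _b are one class to them, and where a whole thing is asked for, a point or a joint stands for the part that bears it (a point fixed in the world has none). Each returns a list of dicts, best first, with "confidence" (0 to 1); they miss things now and then, are a little off and sometimes report something else, mostly with a low value. They report only what shows in the picture. A call takes as long as a camera call.
- nets.silhouettes(camera, thing): "region" (480x640 bool, what is visible of it) and "extent" ([left, top, right, bottom] in pixels, round what is visible of it).
The state is a dict: "time_s": time; "qpos": joint angles; "joint_vel": joint speeds; "tau": joint torques, N m; "ee_pos": TCP position; "eef_rot": TCP orientation; "force": force on the tool from outside, world axes, zero at the start; "moment": the same for the moment, N m; "grip_width": finger opening in m.
Only numpy, scipy, OpenCV 4.12 (cv2) and the standard library are available. Lean on these libraries where they do the work, as an engineer would, in place of code of your own. Each camera call takes 0.05 s, during which the arm holds its last target. There are 200 camera calls.

## Task

The blue caps of the C-shaped vial tray have worked loose and stand proud. Starting at the cap beside the yellow tab, follow the arc with the fingertips to its other end and gently press each cap fully home in turn, skipping none. Do not shove or lift the tray and leave the bottles and the cell standing where they are; finish with the hand clear.

Things in the scene. Friction and masses are not known exactly. Their poses are not given: they have to be found in the camera images.
- tray: C-shaped grey vial tray, loose, 0.9 kg, deck top 32 mm high. Origin on the worktop in the open middle of the C; z up; the C opens to its -x. Caps 1 to 6 sit on an arc of radius 95 mm round the origin, at -75, -45, -15, 15, 45, 75 degrees counterclockwise from its x axis; plates from 74 to 116 mm out. The flat yellow tab (22 x 26 mm, not above the deck) sticks out past cap 1.
- cap_1 (a joint): How far cap 1 is pressed in, m: 0 = standing fully proud (dome top 41 mm above the worktop), 0.005 = fully home against its stop (dome top 36 mm). It starts between 0 and 0.001, moves straight down against a steady friction of about 4 N, does not spring back and stays where it is left.
- cap_1_top (a point): Top centre of the blue domed push-in cap 1 (24 mm across; cap 1 is beside the yellow tab, then counted along the arc; neighbours are 49 mm apart). It goes down with the cap.
- cap_2 (a joint): How far cap 2 is pressed in, m: 0 = standing fully proud (dome top 41 mm above the worktop), 0.005 = fully home against its stop (dome top 36 mm). It starts between 0 and 0.001, moves straight down against a steady friction of about 4 N, does not spring back and stays where it is left.
- cap_2_top (a point): Top centre of the blue domed push-in cap 2 (24 mm across; cap 1 is beside the yellow tab, then counted along the arc; neighbours are 49 mm apart). It goes down with the cap.
- cap_3 (a joint): How far cap 3 is pressed in, m: 0 = standing fully proud (dome top 41 mm above the worktop), 0.005 = fully home against its stop (dome top 36 mm). It starts between 0 and 0.001, moves straight down against a steady friction of about 4 N, does not spring back and stays where it is left.
- cap_3_top (a point): Top centre of the blue domed push-in cap 3 (24 mm across; cap 1 is beside the yellow tab, then counted along the arc; neighbours are 49 mm apart). It goes down with the cap.
- cap_4 (a joint): How far cap 4 is pressed in, m: 0 = standing fully proud (dome top 41 mm above the worktop), 0.005 = fully home against its stop (dome top 36 mm). It starts between 0 and 0.001, moves straight down against a steady friction of about 4 N, does not spring back and stays where it is left.
- cap_4_top (a point): Top centre of the blue domed push-in cap 4 (24 mm across; cap 1 is beside the yellow tab, then counted along the arc; neighbours are 49 mm apart). It goes down with the cap.
- cap_5 (a joint): How far cap 5 is pressed in, m: 0 = standing fully proud (dome top 41 mm above the worktop), 0.005 = fully home against its stop (dome top 36 mm). It starts between 0 and 0.001, moves straight down against a steady friction of about 4 N, does not spring back and stays where it is left.
- cap_5_top (a point): Top centre of the blue domed push-in cap 5 (24 mm across; cap 1 is beside the yellow tab, then counted along the arc; neighbours are 49 mm apart). It goes down with the cap.
- cap_6 (a joint): How far cap 6 is pressed in, m: 0 = standing fully proud (dome top 41 mm above the worktop), 0.005 = fully home against its stop (dome top 36 mm). It starts between 0 and 0.001, moves straight down against a steady friction of about 4 N, does not spring back and stays where it is left.
- cap_6_top (a point): Top centre of the blue domed push-in cap 6 (24 mm across; cap 1 is beside the yellow tab, then counted along the arc; neighbours are 49 mm apart). It goes down with the cap.
- dropper_bottle: Brown dropper bottle with green top, 28 mm across, 69 mm tall, standing loose in the middle of the C. Origin at the centre of its underside, z up. Leave alone.
- sample_cell: Clear open square sample cell, 28 x 28 x 66 mm, standing loose just outside the arc. Origin at the centre of its underside, z up. Leave alone.
- white_bottle: White dropper bottle, 28 mm across, 64 mm tall, standing loose just outside the arc. Origin at the centre of its underside, z up. Leave alone.

How it is judged:
On the way, in this order (a step that is already met when the one before it is completed fails the run):
1. cap 1 is pressed home first (value of joint cap_1 above 0.0042 m), for 0.05 s.
2. cap 2 is pressed home, after cap 1 (value of joint cap_2 above 0.0042 m), for 0.05 s.
3. cap 3 is pressed home, after cap 2 (value of joint cap_3 above 0.0042 m), for 0.05 s.
4. cap 4 is pressed home, after cap 3 (value of joint cap_4 above 0.0042 m), for 0.05 s.
5. cap 5 is pressed home, after cap 4 (value of joint cap_5 above 0.0042 m), for 0.05 s.
6. cap 6 is pressed home, after cap 5 (value of joint cap_6 above 0.0042 m), for 0.05 s.
At the end, for the whole second after the job is handed in: All six caps are pressed in at least 4.2 mm of their 5 mm; the tray lies flat and at rest within 25 mm of where it stood; both bottles and the cell stand upright within 20 mm of where they stood (value of joint each of cap_1, cap_2, cap_3, cap_4, cap_5, cap_6 above 0.0042 m and distance of tray from where it was at the start of the episode below 0.025 m and height (world z) of tray below 0.005 m and angle between tray's own z axis and vertical below 0.05 rad and linear speed of tray below 0.02 m/s and distance of each of dropper_bottle, sample_cell, white_bottle from where it was at the start of the episode below 0.02 m and angle between each of dropper_bottle, sample_cell, white_bottle's own z axis and vertical below 0.3 rad); the robot touches nothing.
It fails at once if a bottle or the cell is knocked, moved over 20 mm, lifted or tipped (not (distance of each of dropper_bottle, sample_cell, white_bottle from where it was at the start of the episode below 0.02 m and angle between each of dropper_bottle, sample_cell, white_bottle's own z axis and vertical below 0.3 rad)).
It fails at once if the tray is lifted or tipped up (over 10 mm or 0.1 rad) (height (world z) of tray above 0.01 m or angle between tray's own z axis and vertical above 0.1 rad).
It fails at once if the tray is shoved more than 25 mm (distance of tray from where it was at the start of the episode above 0.025 m).
It fails at once if the tray or its caps are pressed harder than 40 N (contact force between any of the arm, the fingers and tray above 40 N).
It also fails if it takes over 48 s, if anything falls off the work surface, if the arm or the gripper's body presses on something with over 40 N, if the wrist force passes 120 N, or if a joint passes its speed limit or range.

## Working session

There is one attempt and no reset: what is moved stays moved. The work goes in short steps, Python scripts to look and compute and a tool call to move; the robot and the scene stay as the last step left them, time stands still between calls to the robot, and variables do not carry over. Pictures are saved under pics/ and viewed, about 8 in all and at most 12, crops included, and the job is handed in when it is done.

Besides the shell and the picture viewer there is one more tool, called as name(argument=value, ...), one argument or row to a line, values as JSON. carry_out: Moves the arm, as the interface text tells. Its arguments: {"type":"object","properties":{"commands":{"type":"array","items":{"type":"number"}},"force":{"type":"number"}},"required":["commands"]}

```bash
mkdir -p pics; python3 - <<'E'
from station import ctrl, viewer
import cv2
print(ctrl.get_obs())
for n in ("top","scene"):
    p,d=viewer.camera(n); cv2.imwrite(f"pics/{n}0.png",p)
E
```

```text
{'time_s': 0.0, 'qpos': array([-1.32461291e+00,  3.00481698e-01,  1.52159904e+00, -4.72822815e-06,
        1.32066559e+00, -6.65894912e-02]), 'joint_vel': array([ 0.00036715, -0.00077962,  0.0019637 ,  0.00018159,  0.0013947 ,
       -0.00025598]), 'tau': array([ 7.69855487e-04, -5.31806982e+01, -3.52738130e+01,  7.08738528e-02,
        2.43731408e-02, -6.63913033e-05]), 'ee_pos': array([ 0.16917162, -0.52306135,  0.20487291]), 'eef_rot': array([-3.14152046e+00,  1.15142198e-03, -1.25802220e+00]), 'force': array([0.11105649, 0.48430175, 0.94757854]), 'moment': array([-0.0161962 , -0.0251654 ,  0.00459827]), 'grip_width': 0.09376351324653157}
```

View pics/top0.png

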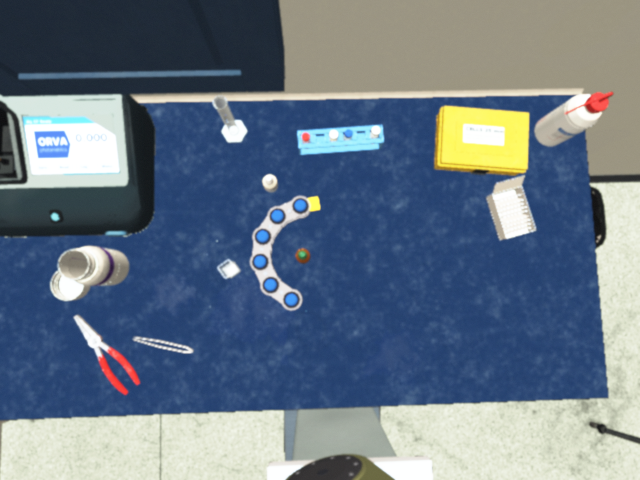

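View pics/scene0.png

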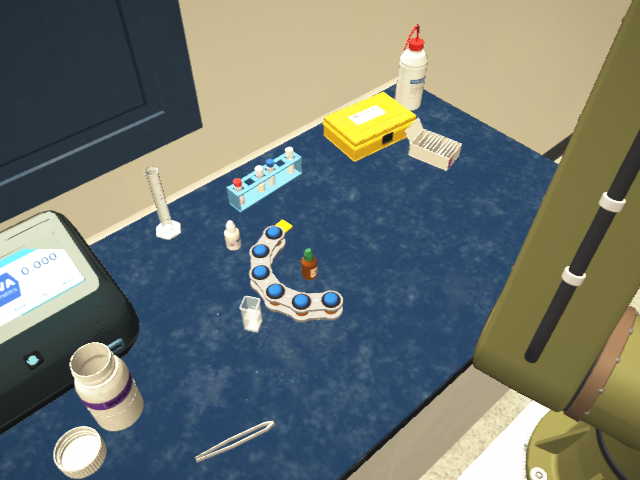

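```bash
cat > h.py <<'E'
import numpy as np, cv2
from scipy.optimize import least_squares
from station import ctrl, viewer, nets
ANG=np.radians([-75,-45,-15,15,45,75])
def ray(I,u,v,z):
    R=np.array(I["R"]);t=np.array(I["t"]);c=-R.T@t
    d=R.T@np.array([(u-I["cx"])/I["fx"],(v-I["cy"])/I["fy"],1]); return c+d*(z-c[2])/d[2]
def blue(p,amin=40):
    h=cv2.cvtColor(p,cv2.COLOR_BGR2HSV)
    m=cv2.inRange(h,(100,170,110),(118,255,255))
    n,_,s,c=cv2.connectedComponentsWithStats(m)
    return [(c[i],s[i]) for i in range(1,n) if s[i,4]>=amin]
def fit(P):  # P 6x2 ordered cap 1..6
    f=lambda q:(np.c_[q[0]+.095*np.cos(ANG+q[2]),q[1]+.095*np.sin(ANG+q[2])]-P).ravel()
    m=P.mean(0); d=P[2:4].mean(0)-P[[0,5]].mean(0)
    r=least_squares(f,[*(m-.03*d/np.linalg.norm(d)),np.arctan2(d[1],d[0])])
    return r.x,f(r.x).reshape(6,2)
E
python3 - <<'E'
from h import *
np.set_printoptions(precision=4,suppress=True)
I=viewer.camera_info("top"); print(I)
p,d=viewer.camera("top")
for c,s in blue(p,20): print(c,s,ray(I,*c,.036),d[int(c[1]),int(c[0])])
for n in ("cap_1","dropper_bottle","sample_cell","white_bottle"):
    for r in nets.silhouettes("top",n)[:7]:
        b=r["extent"]; print(n,r["confidence"],b,ray(I,(b[0]+b[2])/2,(b[1]+b[3])/2,.04)[:2])
E
```

```text
{'fx': 447.486609303196, 'fy': 447.486609303196, 'cx': 320.1193192015234, 'cy': 239.08502461102663, 'R': array([[-0.0301, -0.9993,  0.0227],
       [-0.9948,  0.0278, -0.0977],
       [ 0.097 , -0.0255, -0.995 ]]), 't': array([0.0634, 0.5841, 0.8506])}
[299.95 205.11] [295 200  11  11 100] [0.6528 0.0841 0.036 ] 0.8704868
[277.     215.3922] [272 210  11  12 102] [0.6337 0.1294 0.036 ] 0.86720353
[262.2039 235.8932] [257 230  11  12 103] [0.5942 0.1588 0.036 ] 0.86319965
[259.5514 261.0187] [254 256  12  11 107] [0.5456 0.1648 0.036 ] 0.8581068
[270.0187 284.4486] [265 279  11  12 107] [0.5001 0.1455 0.036 ] 0.85518676
[290.9905 299.3429] [286 294  11  12 105] [0.4704 0.106  0.036 ] 0.85199183
cap_1 0.7 [255.5, 230.2, 271.0, 244.4] [0.591  0.1565]
cap_1 0.41 [293.0, 201.2, 308.0, 210.6] [0.6505 0.083 ]
cap_1 0.4 [264.8, 278.0, 277.0, 290.6] [0.5003 0.1435]
dropper_bottle 0.75 [293.9, 251.9, 312.0, 264.1] [0.5488 0.0809]
sample_cell 0.54 [220.2, 257.3, 242.0, 275.6] [0.5366 0.2189]
sample_cell 0.46 [286.6, 294.0, 300.3, 304.6] [0.4705 0.1011]
white_bottle 0.67 [262.9, 176.7, 278.2, 193.0] [0.6936 0.1404]
```

```bash
python3 - <<'E'
from h import *
np.set_printoptions(precision=4,suppress=True)
I=viewer.camera_info("top"); p,d=viewer.camera("top")
P=np.array([ray(I,*c,.039)[:2] for c,s in blue(p,20)])
q,r=fit(P);print(q,r*1e3);print(P-r*0+r)
E
```

```text
[0.5586 0.0705 1.4506] [[ 0.3186 -0.2676]
 [ 0.1602 -0.064 ]
 [ 0.2934  0.3603]
 [-0.2903  0.0564]
 [-0.195  -0.07  ]
 [-0.2869 -0.0151]]
[[0.6526 0.0839]
 [0.6333 0.1291]
 [0.594  0.1586]
 [0.5452 0.1645]
 [0.5    0.1452]
 [0.4704 0.1059]]
```

carry_out(
  commands=[1,3,4,0,0,0,0,1,5,6.2,0,0,0,0,1,8,10,0,0,0,0,1,10,12.5,0,0,0,0,1,12.5,15.7,0,0,0,0,1,15,19,0,0,0,0,1,17.5,22,0,0,0,0,1,20,25,0,0,0,0,1,22.5,28.3,0,0,0,0,1,25,31.4,0,0,0,0,1,27.5,34.5,0,0,0,0,1,27.5,34.5,0,0,0,0],
  force=20,
)

```text
time_s: 1.4
ee_pos: [0.447, -0.1738, 0.2054]
eef_rot: [-3.141, 0.001, -1.253]
force: [0.8, -0.7, -0.6]
grip_width: 0.0175
```

carry_out(
  commands=[1,2.4,3,0,0,0,0,1,5,6.2,0,0,0,0,1,7.5,9.3,0,0,0,0,1,10,12.5,0,0,0,0,1,12.5,15.6,0,0,0,0,1,15,18.7,0,0,0,0,1,17.5,22,0,0,0,0,1,20.56,25.77,0,0,0,0,1,20.56,25.77,-3,0,0,0,1,20.56,25.77,-7,0,0,0,1,20.56,25.77,-10,0,0,0,1,20.56,25.77,-10.5,0,0,0],
)

```text
time_s: 2.4
ee_pos: [0.6501, 0.0837, 0.0942]
eef_rot: [3.134, 0.003, -1.253]
force: [-0.3, 0.1, 0.0]
grip_width: 0.0004
```

```bash
python3 - <<'E'
from h import *
np.set_printoptions(precision=4,suppress=True)
o=ctrl.get_obs();print(o)
p,d=viewer.camera("wrist");cv2.imwrite("pics/w1.png",p)
I=viewer.camera_info("wrist")
for c,s in blue(p,100): print(c,s,ray(I,*c,.04)[:2])
print(I)
E
```

```text
{'time_s': 2.4, 'qpos': array([0.0718, 0.6382, 1.2954, 0.0008, 1.2161, 1.3244]), 'joint_vel': array([-0.0057, -0.0017, -0.026 , -0.0001, -0.0192,  0.0004]), 'tau': array([  0.6579, -74.4847, -36.9128,   0.0536,  -1.1199,   0.0088]), 'ee_pos': array([0.6501, 0.0837, 0.0942]), 'eef_rot': array([ 3.1339,  0.0027, -1.2529]), 'force': array([-0.3407,  0.0759,  0.0115]), 'moment': array([-0.0426,  0.0044, -0.0264]), 'grip_width': 0.0003547128047264193}
{'fx': 410.0402738256175, 'fy': 410.0402738256175, 'cx': 322.45609514142166, 'cy': 239.05835697821388, 'R': array([[ 0.3122, -0.95  , -0.0033],
       [-0.9132, -0.3011,  0.2744],
       [-0.2617, -0.0827, -0.9616]]), 't': array([-0.1251,  0.6202,  0.4643])}
```

View pics/w1.png

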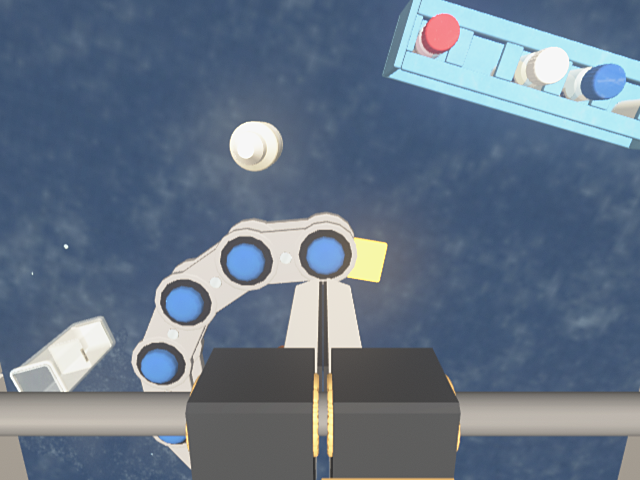

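```bash
python3 - <<'E'
from h import *
np.set_printoptions(precision=4,suppress=True)
I=viewer.camera_info("wrist")
for u,v in [(325.5,257),(246,261.5),(185.5,302),(161,363)]: print(ray(I,u,v,.040)[:2])
x=I["R"]@ctrl.get_obs()["ee_pos"]+I["t"]; print(x[:2]/x[2]*I["fx"]+[I["cx"],I["cy"]])
E
```

```text
[0.6526 0.0807]
[0.6347 0.1258]
[0.597  0.1547]
[0.5493 0.1602]
[319.2274 296.2822]
```

carry_out(
  commands=[1,0.19,-0.07,-1.5,0,0,0,1,0.19,-0.07,-3,0,0,0,1,0.19,-0.07,-3.8,0,0,0,1,0.19,-0.07,-3.8,0,0,0,1,0.19,-0.07,-3.8,0,0,0,1,0.19,-0.07,-3.8,0,0,0],
)

```text
time_s: 2.95
ee_pos: [0.6537, 0.0828, 0.0606]
eef_rot: [3.139, 0.002, -1.253]
force: [-0.4, 0.4, -0.2]
grip_width: 0.0004
```

carry_out(
  commands=[1,-0.15,0,-0.8,0,0,0,1,-0.15,0,-1.6,0,0,0,1,-0.15,0,-1.6,0,0,0,1,-0.15,0,-1.6,0,0,0,1,-0.15,0,-1.6,0,0,0],
)

```text
time_s: 3.37
ee_pos: [0.6522, 0.0829, 0.0446]
eef_rot: [3.139, 0.002, -1.253]
force: [-0.4, 0.3, 0.3]
grip_width: 0.0011
```

Tracking is exact when settled. Press slowly towards z = 0.038.

carry_out(
  commands=[1,0,0,-0.2,0,0,0,1,0,0,-0.4,0,0,0,1,0,0,-0.5,0,0,0,1,0,0,-0.6,0,0,0,1,0,0,-0.65,0,0,0,1,0,0,-0.65,0,0,0],
)

```text
time_s: 3.87
ee_pos: [0.6524, 0.0829, 0.0383]
eef_rot: [3.139, 0.001, -1.253]
force: [0.6, 0.2, 2.8]
grip_width: 0.0004
```

carry_out(
  commands=[1,0,0,-0.08,0,0,0,1,0,0,-0.14,0,0,0,1,0,0,-0.18,0,0,0,1,0,0,-0.2,0,0,0,1,0,0,-0.2,0,0,0],
)

```text
time_s: 4.28
ee_pos: [0.6524, 0.0829, 0.0363]
eef_rot: [3.139, 0.001, -1.253]
force: [-0.5, -1.0, 3.3]
grip_width: 0.0008
```

carry_out(
  commands=[1,0,0,-0.03,0,0,0,1,0,0,-0.06,0,0,0,1,0,0,-0.08,0,0,0,1,0,0,-0.08,0,0,0],
)

```text
time_s: 4.62
ee_pos: [0.6525, 0.0829, 0.0361]
eef_rot: [3.14, 0.001, -1.253]
force: [-3.0, 0.2, 9.1]
grip_width: 0.0006
```

carry_out(
  commands=[1,0,0,0.8,0,0,0,1,0,0,1.8,0,0,0,1,0,0,1.8,0,0,0,1,-0.9,2.2,1.8,0,0,0,1,-1.9,4.51,1.8,0,0,0,1,-1.9,4.51,1.8,0,0,0,1,-1.9,4.51,1.8,0,0,0,1,-1.9,4.51,1.3,0,0,0,1,-1.9,4.51,0.9,0,0,0,1,-1.9,4.51,0.9,0,0,0,1,-1.9,4.51,0.9,0,0,0],
)

```text
time_s: 5.53
ee_pos: [0.6334, 0.1273, 0.0446]
eef_rot: [3.139, 0.001, -1.254]
force: [-0.4, 0.7, -0.5]
grip_width: 0.0004
```

```bash
python3 - <<'E'
from h import *
np.set_printoptions(precision=4,suppress=True)
I=viewer.camera_info("top"); p,d=viewer.camera("top"); cv2.imwrite("pics/t2.png",cv2.resize(p[150:350,190:390],(600,600)))
p,d=viewer.camera("wrist");cv2.imwrite("pics/w2.png",p)
print(ctrl.get_obs()["ee_pos"])
E
```

```text
[0.6336 0.1276 0.0451]
```

View pics/w2.png

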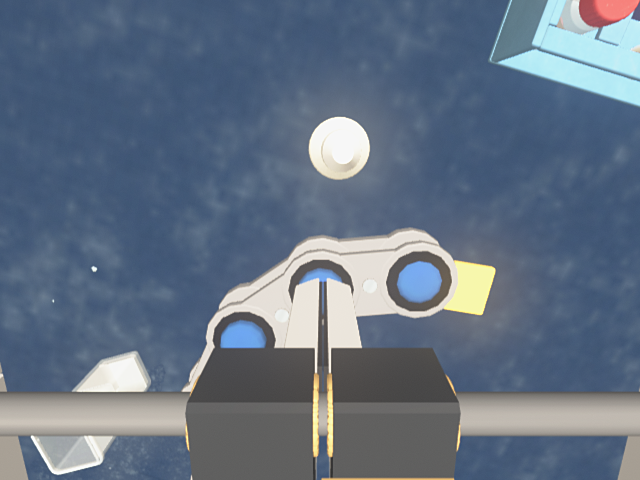

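The fingertips at (322,282) sit centred over cap 2 (its rim shows at 322,265). Cap 1 is at (420,282), and the white bottle at (340,148) is undisturbed. I'll press cap 2 now.

carry_out(
  commands=[1,0,0,-0.3,0,0,0,1,0,0,-0.5,0,0,0,1,0,0,-0.65,0,0,0,1,0,0,-0.75,0,0,0,1,0,0,-0.85,0,0,0,1,0,0,-0.91,0,0,0,1,0,0,-0.94,0,0,0,1,0,0,-0.96,0,0,0,1,0,0,-0.96,0,0,0],
)

```text
time_s: 6.38
ee_pos: [0.6339, 0.1274, 0.0361]
eef_rot: [3.14, 0.001, -1.254]
force: [-2.4, -1.8, 8.8]
grip_width: 0.0003
```

carry_out(
  commands=[1,0,0,0.8,0,0,0,1,0,0,1.8,0,0,0,1,0,0,1.8,0,0,0,1,-2,1.5,1.8,0,0,0,1,-3.89,3.01,1.8,0,0,0,1,-3.89,3.01,1.8,0,0,0,1,-3.89,3.01,1.8,0,0,0,1,-3.89,3.01,1.3,0,0,0,1,-3.89,3.01,0.9,0,0,0,1,-3.89,3.01,0.9,0,0,0,1,-3.89,3.01,0.9,0,0,0],
)

```text
time_s: 7.3
ee_pos: [0.5951, 0.1571, 0.0445]
eef_rot: [3.139, 0.001, -1.254]
force: [0.1, -0.5, 0.6]
grip_width: 0.0001
```

carry_out(
  commands=[1,0,0,-0.3,0,0,0,1,0,0,-0.5,0,0,0,1,0,0,-0.65,0,0,0,1,0,0,-0.75,0,0,0,1,0,0,-0.85,0,0,0,1,0,0,-0.91,0,0,0,1,0,0,-0.94,0,0,0,1,0,0,-0.96,0,0,0,1,0,0,-0.96,0,0,0],
)

```text
time_s: 8.05
ee_pos: [0.5955, 0.1569, 0.0361]
eef_rot: [3.14, 0.001, -1.254]
force: [-2.3, -4.7, 12.6]
grip_width: 0.0004
```

Cap 3 is home (z 36.1 mm, 12.6 N). Next is cap 4 at (0.546, 0.1635).

carry_out(
  commands=[1,0,0,0.8,0,0,0,1,0,0,1.8,0,0,0,1,0,0,1.8,0,0,0,1,-2.5,0.3,1.8,0,0,0,1,-4.95,0.66,1.8,0,0,0,1,-4.95,0.66,1.8,0,0,0,1,-4.95,0.66,1.8,0,0,0,1,-4.95,0.66,1.3,0,0,0,1,-4.95,0.66,0.9,0,0,0,1,-4.95,0.66,0.9,0,0,0,1,-4.95,0.66,0.9,0,0,0],
)

```text
time_s: 8.97
ee_pos: [0.5462, 0.1633, 0.0444]
eef_rot: [3.139, 0.001, -1.255]
force: [0.1, -0.2, -0.0]
grip_width: 0.0006
```

```bash
python3 - <<'E'
from h import *
p,d=viewer.camera("wrist");cv2.imwrite("pics/w4.png",p)
print(ctrl.get_obs()["ee_pos"])
E
```

```text
[0.54619311 0.16335283 0.04470922]
```

View pics/w4.png

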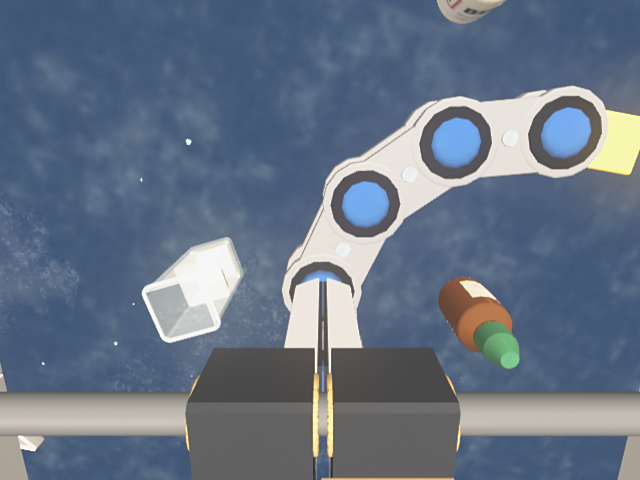

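The tips at (322,282) are centred over cap 4. The cell (195,290) and the dropper (485,325) stand clear of the hand. I'll press cap 4.

carry_out(
  commands=[1,0,0,-0.3,0,0,0,1,0,0,-0.5,0,0,0,1,0,0,-0.65,0,0,0,1,0,0,-0.75,0,0,0,1,0,0,-0.85,0,0,0,1,0,0,-0.91,0,0,0,1,0,0,-0.94,0,0,0,1,0,0,-0.96,0,0,0,1,0,0,-0.96,0,0,0],
)

```text
time_s: 9.77
ee_pos: [0.5466, 0.1634, 0.0361]
eef_rot: [3.141, 0.0, -1.255]
force: [-1.7, -0.9, 11.9]
grip_width: 0.0001
```

Cap 4 is home. Cap 5 is at (0.501, 0.144).

carry_out(
  commands=[1,0,0,0.8,0,0,0,1,0,0,1.8,0,0,0,1,0,0,1.8,0,0,0,1,-2.3,-0.9,1.8,0,0,0,1,-4.56,-1.9,1.8,0,0,0,1,-4.56,-1.9,1.8,0,0,0,1,-4.56,-1.9,1.8,0,0,0,1,-4.56,-1.9,1.3,0,0,0,1,-4.56,-1.9,0.9,0,0,0,1,-4.56,-1.9,0.9,0,0,0,1,-4.56,-1.9,0.9,0,0,0],
)

```text
time_s: 10.68
ee_pos: [0.5011, 0.1445, 0.0445]
eef_rot: [3.14, 0.0, -1.255]
force: [-0.6, -0.1, -0.4]
grip_width: 0.0005
```

carry_out(
  commands=[1,0,0,-0.3,0,0,0,1,0,0,-0.5,0,0,0,1,0,0,-0.65,0,0,0,1,0,0,-0.75,0,0,0,1,0,0,-0.85,0,0,0,1,0,0,-0.91,0,0,0,1,0,0,-0.94,0,0,0,1,0,0,-0.96,0,0,0,1,0,0,-0.96,0,0,0],
)

```text
time_s: 11.43
ee_pos: [0.5016, 0.1446, 0.036]
eef_rot: [-3.142, 0.0, -1.255]
force: [-3.1, 0.6, 15.6]
grip_width: 0.0006
```

Cap 5 is home. Cap 6 is at (0.471, 0.105).

carry_out(
  commands=[1,0,0,0.8,0,0,0,1,0,0,1.8,0,0,0,1,0,0,1.8,0,0,0,1,-1.5,-2,1.8,0,0,0,1,-3.06,-3.96,1.8,0,0,0,1,-3.06,-3.96,1.8,0,0,0,1,-3.06,-3.96,1.8,0,0,0,1,-3.06,-3.96,1.3,0,0,0,1,-3.06,-3.96,0.9,0,0,0,1,-3.06,-3.96,0.9,0,0,0,1,-3.06,-3.96,0.9,0,0,0],
)

```text
time_s: 12.35
ee_pos: [0.471, 0.1054, 0.0445]
eef_rot: [3.141, 0.0, -1.254]
force: [-0.0, -0.5, 0.1]
grip_width: 0.0003
```

carry_out(
  commands=[1,0,0,-0.3,0,0,0,1,0,0,-0.5,0,0,0,1,0,0,-0.65,0,0,0,1,0,0,-0.75,0,0,0,1,0,0,-0.85,0,0,0,1,0,0,-0.91,0,0,0,1,0,0,-0.94,0,0,0,1,0,0,-0.96,0,0,0,1,0,0,-0.96,0,0,0],
)

```text
time_s: 13.1
ee_pos: [0.4714, 0.1056, 0.036]
eef_rot: [-3.141, 0.001, -1.254]
force: [-3.8, 2.3, 16.7]
grip_width: 0.0008
```

Cap 6 is home. I'll lift straight up and check.

carry_out(
  commands=[1,0,0,1,0,0,0,1,0,0,3,0,0,0,1,0,0,6,0,0,0,1,0,0,9,0,0,0,1,0,0,12,0,0,0,1,0,0,15,0,0,0,1,0,-3,17,0,0,0,1,0,-6,17,0,0,0,1,0,-9,17,0,0,0,1,0,-12,17,0,0,0,1,0,-15,17,0,0,0,1,0,-15,17,0,0,0],
)

```text
time_s: 14.1
ee_pos: [0.471, -0.0481, 0.206]
eef_rot: [3.141, -0.0, -1.257]
force: [0.0, -0.1, -0.1]
grip_width: 0.0006
```

carry_out(
  commands=[1,0,-3,0,0,0,0,1,0,-6,0,0,0,0,1,0,-9,0,0,0,0,1,0,-12,0,0,0,0,1,0,-15,0,0,0,0,1,0,-18,0,0,0,0,1,0,-18,0,0,0,0,1,0,-18,0,0,0,0],
)

```text
time_s: 14.77
ee_pos: [0.4707, -0.2287, 0.2056]
eef_rot: [3.14, 0.001, -1.259]
force: [-0.5, -0.5, -0.5]
grip_width: 0.0002
```

```bash
python3 - <<'E'
from h import *
np.set_printoptions(precision=4,suppress=True)
I=viewer.camera_info("top"); p,d=viewer.camera("top")
cv2.imwrite("pics/tend.png",cv2.resize(p[130:330,190:390],(600,600)))
P=np.array([ray(I,*c,.035)[:2] for c,s in blue(p,20)]);print(P)
if len(P)==6: print(*fit(P))
# cap height above deck plane from depth
R=np.array(I["R"]);t=np.array(I["t"])
for c,s in blue(p,20):
    u,v=np.rint(c).astype(int); z=d[v-1:v+2,u-1:u+2].mean()
    print(R.T@(np.array([(u-I["cx"])/I["fx"],(v-I["cy"])/I["fy"],1])*z-t))
p,d=viewer.camera("scene");cv2.imwrite("pics/send.png",cv2.resize(p[190:350,180:380],(800,640))[:600])
E
```

```text
[[ 0.7964 -0.0157]
 [ 0.6529  0.0841]
 [ 0.6334  0.1295]
 [ 0.5941  0.159 ]
 [ 0.5455  0.1646]
 [ 0.5003  0.1454]
 [ 0.471   0.1061]]
[ 0.7853 -0.0124  0.0666]
[0.6527 0.084  0.0374]
[0.6324 0.1293 0.0366]
[0.594  0.1592 0.0362]
[0.5456 0.1639 0.0362]
[0.5009 0.1369 0.1333]
[0.4711 0.1059 0.0362]
```

View pics/tend.png

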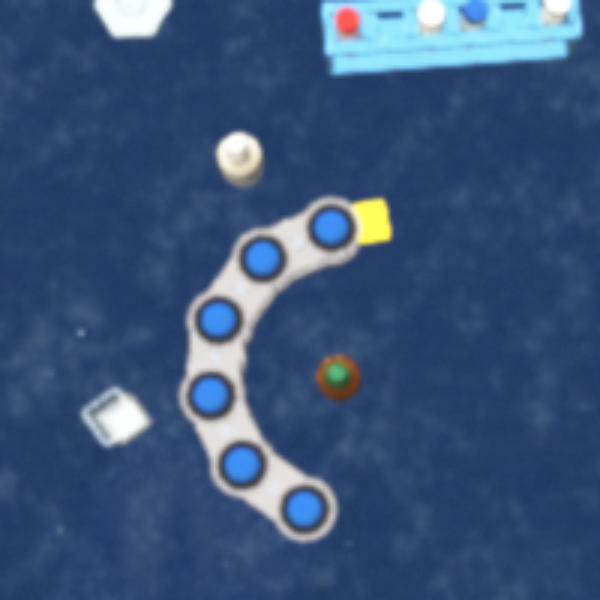

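View pics/send.png

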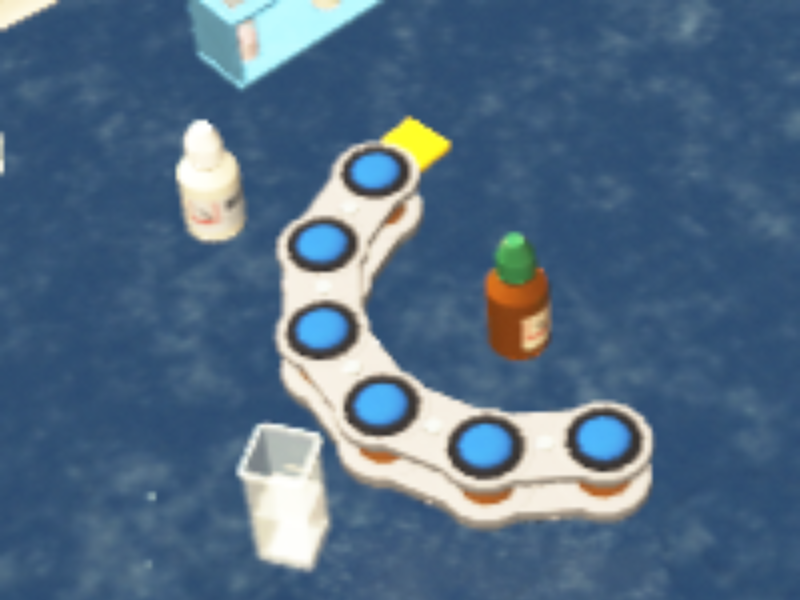

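The pictures show all six caps flush. The tray, bottles and cell are in place. The depth readings for caps 1 and 5 look noisy, so I'll recheck them with medians before handing in.

```bash
python3 - <<'E'
from h import *
from station import ticket
I=viewer.camera_info("top");R=np.array(I["R"]);t=np.array(I["t"])
D=np.array([viewer.camera("top")[1] for _ in range(9)]); D[D==0]=np.nan; d=np.nanmedian(D,0)
p,_=viewer.camera("top"); H=[]
for c,s in blue(p,20)[-6:]:
    u0,v0=np.rint(c).astype(int)
    H.append(np.median([(R.T@(np.array([(u-I["cx"])/I["fx"],(v-I["cy"])/I["fy"],1])*d[v,u]-t))[2] for u in range(u0-1,u0+2) for v in range(v0-1,v0+2)]))
H=np.array(H);print(H.round(4))
if H.max()<.0385: print(ticket.hand_in())
E
```

```text
[0.0366 0.0371 0.0368 0.0361 0.0367 0.0368]
the job is handed in; nothing more can be done
None
```

I pressed caps 1 to 6 home in order with the shut fingertips, then moved the hand well clear and handed the job in at about 15 s of the 48 s allowed.

- **Presses:** each one ended against a hard stop with the fingertips at 36.0–36.1 mm, where a fully home cap should be. The settled press force was 9–17 N, against the 40 N limit.
- **Tray and standing objects:** the final top image puts the caps within about 1 mm of where they started, so the tray did not shift. Both bottles and the cell look upright and unmoved; I judged those by eye and did not measure them.
- **Disagreements:**
  - The final depth check read the cap tops at 36.1–37.1 mm, up to 1 mm above the fingertip reading. Taken alone that would leave cap 2 just short of the 4.2 mm mark, but it is within the camera's 2 mm calibration, and I trusted the contact readings.
  - An earlier single depth frame gave a bad value for cap 5 (133 mm) and a high one for cap 1 (37.4 mm). The nine-frame median cleared both.
  - The wrist and top cameras disagreed on cap positions by about 3–6 mm. I corrected most of that using where the fingertips appear in the wrist image.

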